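Unhook the clip pot from its guarded hook

ROBOT

A 7-joint arm with a two-finger parallel gripper is mounted at the origin on a cart in front of the work surface, level with it; the furniture and walls round the work are solid. World frame = base frame: x ahead of the robot, y to its left, z up, the work surface at z = 0. Lengths are in m, angles in rad, forces in N, time in s.
With the tool pointing down it reaches from about 0.4 to 0.85 m from the base axis. Payload 4.5 kg.
Tool frame: the origin (TCP) lies midway between the tips of the shut fingers; the grasp point (between the pads) lies 19 mm behind it; z points along the fingers, y is the line along which they close (so a half turn about z gives the same grasp; the last joint's range is limited). The gripper opens to 88 mm and grips with 3 to 60 N. Pads are 18 mm wide; open, the fingers measure 123 mm over their backs; the gripper's body (75 mm by 187 mm) begins 45 mm behind the grasp point.
Start: joints at [-1.265, 0.689, -0.195, 1.565, 0.157, 0.902, -0.215], TCP at [0.168, 0.602, 0.199] pointing down, gripper open.
Joint ranges: [-3.01, 3.01], [-0.46, 2.08], [-1.47, 1.51], [0.13, 2.56], [-1, 4.14], [0.04, 2.09], [-2.66, 2.66]. Speed limits (rad/s): [2.57, 2.57, 3.14, 3.14, 3.14, 3.14, 3.14].

INTERFACE

Orientations are given as a unit quaternion [x, y, z, w].
In Python, from plant import get_state, viewer, workorder gives the robot as it stands. The module is installed in compiled form; this text tells all that it offers.
- The arm moves only by the tool step_arm, never from a script. Its argument "motion" is a list of rows, each an object of numbers: "wx", "wy", "wz": the turn, a rotation vector about the tool's x, y, z each as a share of 180 degrees, from -1 to 1; "dx", "dy", "dz": the shift along the tool's x, y, z each as a share of 8 cm, from -1 to 1; "claw": the finger opening in mm, from 0 to 88.1. A call has 1 to 8 rows; each row is the pose to reach, as a shift and turn from the pose commanded when the call began, along the tool's axes at that moment, turning the shorter way round; what a row does not reach only later rows make up. A row lasts 1/10 s, in which the tool goes at most 50 mm and 8.59 degrees, less where a joint would pass 70% of its speed; a pose out of reach is approached as far as the arm can. A call with a number of a shift or a turn outside -1 to 1 is refused whole. A call with a gripper value outside its range is refused whole. The fingers move at their own pace and stop on an object; "force" is the grip in N (left out, the last holds). Time passes only in rows, so rows that repeat a pose let the fingers close. It gives the time, the measured TCP pose, the force, the opening and the grip force at its end, in the units of the state.
- get_state(): the state, without advancing time (a new reading comes with each control period).
- viewer.snapshot(name): name is "scene" or "top" or "wrist"; returns (picture, depth): 384x512x3 uint8, red, green, blue; 384x512 float32, m along the optical axis (not along the pixel's ray), 0 where there is no reading.
- viewer.calibration(name): a dict with "vfov" (degrees; the focal length in pixels is half the picture's height over the tangent of half this angle, whatever the lens; pixels are square), "cx", "cy" (the principal point, pixels), "extrinsics" (4x4, takes a point from camera to world coordinates). Camera axes: x right, y down, z forward; pixel columns grow to the right and rows downward; lengths in m; the calibration is good to about 2 mm. A picture is of the moment at which its call begins: read the wrist's pose just before it. calibration takes no time and is no camera call; for the wrist camera it gives the pose at the moment of the call.
- workorder.finish_job(): hands the job in; it is judged then, once.
The state is a dict: "clock": time; "q": joint angles; "qd": joint speeds; "joint_torque": joint torques, N m; "tool_pos": TCP position; "eef_rot": TCP orientation; "contact_force": force on the tool from outside, world axes, zero at the start; "moment": the same for the moment, N m; "opening": opening from 0.0 (shut) to 1.0 (fully open); "finger_force": force on a finger pad.
Only numpy, scipy, OpenCV 4.12 (cv2) and the standard library are available. Lean on these libraries where they do the work, as an engineer would, in place of code of your own. Each camera call takes 0.05 s, during which the arm holds its last target. There are 200 camera calls.

TASK

Take the white pot of paper clips down from its deep hook - lift it until it has passed the upturned tip, then draw it out under the orange keeper without forcing it against the hook - and stand it gently and upright, all of its foot on the cork coaster. Keep the pot upright on the way, and leave the mug and the roll of tape where they are.

Things in the scene. Friction and masses are not known exactly. Their poses are not given: they have to be found in the camera images.
- pot_knob (a point): Centre of the upright round wooden knob (22 mm across, 40 mm tall) on top of the hanging clip pot: grasp here. z up. The pot is rigid, 234 mm tall, 0.11 to 0.23 kg; its foot is 214 mm below this point. Below the knob a 10 mm stem runs down to a cross bar, whose ends two 6 mm rods (52 mm clear between them) join to the rim of the white round pot, 62 mm wide and 44 mm tall.
- pot_bar (a point): Middle of the underside of the pot's aluminium cross bar (62 mm long along y, 10 mm wide, 8 mm high), 97 mm below the knob's centre. By this bar the pot hangs on the hook.
- pot_foot (a point): Centre of the underside of the white pot, on its axis, 117 mm below the bar's underside; foot 56 mm across. z up.
- stand: Fixed hook stand; origin at its underside on the desk, straight below the middle of the hanging pot. Its -x axis is the open side of the hook, the way the pot comes out; z up. Wooden base 150 x 110 x 12 mm, steel post 240 mm tall at 51 mm to +x. Over 18 N between pot and any part of the stand, guard and keeper is forcing it.
- hook_rest (a point): Top of the stand's brass rest, 139 mm above the desk, where the middle of the cross bar lies at first. On the post a blue guard is clamped at a height that differs each time and is NOT measured. Its upturned tongue (12 mm wide, 14 to 22 mm out to -x from here) bars the way; the tongue's tip is 10 to 42 mm higher than this point.
- hook_front (a point): Point level with the rest, 24 mm out to -x: the front ends of the orange keeper, a two-prong fork on the guard (24 mm clear between prongs, the stem in the middle). Its underside is always 11 mm above the tongue's tip, so the bar passes between with 3 mm to spare. Pushed up it springs 8 N per mm for 2.5 mm, then is solid. Its top is at most 200 mm above the desk.
- coaster: Round cork coaster, 97 mm across, 7 mm thick, fixed to the desk; origin at the centre of its underside.
- mug: Orange mug, 81 mm wide and 101 mm tall, a bystander; origin at its underside.
- tape_roll: Roll of tan tape, 92 mm wide and 48 mm tall, lying flat, a bystander; origin at its underside.

How it is judged:
By the outcome, as a careful person would: the job done as asked, in the order asked, and still so for the second after the job is handed in, with the robot touching nothing.
It also fails if it takes over 58 s, if anything falls off the work surface, if the arm or the gripper's body presses on something with over 40 N, if the wrist force passes 120 N, or if a joint passes its speed limit or range.

## Working session

There is one attempt and no reset: what is moved stays moved. The work goes in short steps, Python scripts to look and compute and a tool call to move; the robot and the scene stay as the last step left them, time stands still between calls to the robot, and variables do not carry over. Pictures are saved under pics/ and viewed, at most 10 in all, crops included, and the job is handed in when it is done.

Besides the shell and the picture viewer there is one more tool, called in YAML: its name, and indented under it one key for each argument. step_arm: Moves the arm, as the interface text tells. Shift numbers are shares of 8 cm and turn numbers shares of 180 degrees, none past 1 either way. Its arguments: {"type":"object","properties":{"motion":{"type":"array","items":{"type":"object","properties":{"wx":{"type":"number","minimum":-1,"maximum":1},"wy":{"type":"number","minimum":-1,"maximum":1},"wz":{"type":"number","minimum":-1,"maximum":1},"dx":{"type":"number","minimum":-1,"maximum":1},"dy":{"type":"number","minimum":-1,"maximum":1},"dz":{"type":"number","minimum":-1,"maximum":1},"claw":{"type":"number"}}}},"force":{"type":"number"}},"required":["motion"]}

```bash
mkdir -p pics
cat > h.py <<'E'
import numpy as np, cv2
from plant import get_state, viewer, workorder
from scipy.spatial.transform import Rotation as R
def snap(n):
    c=viewer.calibration(n); p,d=viewer.snapshot(n); return p,d,c
def pts(d,c):
    f=d.shape[0]/2/np.tan(np.radians(c['vfov'])/2)
    v,u=np.mgrid[:d.shape[0],:d.shape[1]]
    P=np.stack([(u-c['cx'])/f*d,(v-c['cy'])/f*d,d],-1)
    E=np.array(c['extrinsics']); return P@E[:3,:3].T+E[:3,3]
def save(n,p): cv2.imwrite('pics/'+n+'.png',p[...,::-1])
E
python3 - <<'E'
from h import *
print(get_state())
for n in ['scene','top']:
    p,d,c=snap(n); np.savez(n,p=p,d=d,E=c['extrinsics']); save(n,p); print(n,c,(d>0).mean())
im=np.hstack([cv2.imread('pics/scene.png'),cv2.imread('pics/top.png')])
cv2.imwrite('pics/both.png',cv2.resize(im,(800,300)))
E
```

```text
{'clock': 0.0, 'q': array([-1.2651777 ,  0.68998991, -0.1944815 ,  1.56635043,  0.15729732,
        0.90251035, -0.21510201]), 'qd': array([-3.80131264e-04, -2.27350025e-03,  2.08402760e-04, -7.96654074e-04,
        7.38399136e-04, -3.76113363e-04, -3.95613248e-05]), 'joint_torque': array([-9.35493408e-04, -5.27558684e+01, -1.26710571e+00, -1.53431994e+01,
       -5.26155322e-02,  6.66586086e-03,  1.69449531e-04]), 'tool_pos': array([0.16768174, 0.6013428 , 0.19820389]), 'eef_rot': array([ 1.35463271e-01,  9.90781928e-01, -9.33048573e-04, -4.90904714e-05]), 'contact_force': array([ 0.11179109, -0.08444343,  0.31941386]), 'moment': array([0.03133076, 0.03598987, 0.0050233 ]), 'finger_force': 0.0, 'opening': 1.0008316654322469}
scene {'vfov': 51.894854514976764, 'cx': 255.20184680224406, 'cy': 192.55727858166296, 'extrinsics': array([[-0.9965814 , -0.05837723,  0.0584603 ,  0.40005746],
       [-0.08237144,  0.7565746 , -0.64869855,  1.13420082],
       [-0.00636035, -0.65129637, -0.7587968 ,  1.4691931 ],
       [ 0.        ,  0.        ,  0.        ,  1.        ]])} 0.988037109375
top {'vfov': 57.38922786970105, 'cx': 257.7268182039462, 'cy': 191.15141775825512, 'extrinsics': array([[-0.02046   , -0.98710579,  0.15875624,  0.27986405],
       [-0.99976924,  0.02123967,  0.00321577,  0.00249898],
       [-0.00654623, -0.15865381, -0.98731257,  1.34268216],
       [ 0.        ,  0.        ,  0.        ,  1.        ]])} 0.996002197265625
```

View pics/scene.png

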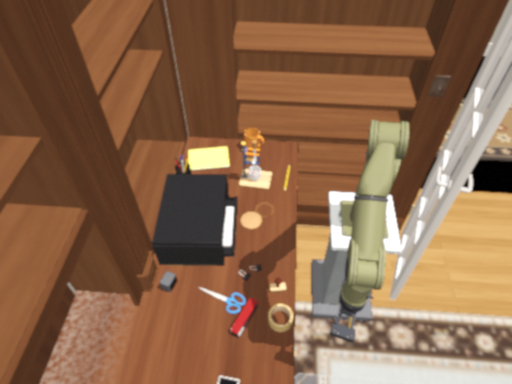

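View pics/top.png

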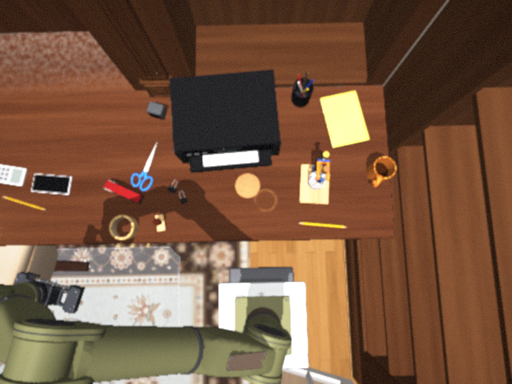

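The scene picture shows the stand near (253,165), the coaster at (250,220) and the tape at (281,318). In the top view the coaster is at (247,186), the stand at (315,180), the mug at (381,170) and the tape at (123,228).

Run:
```python
from h import *
out=[]
for n,(u0,v0,u1,v1) in {'scene':(225,115,285,195),'top':(290,140,350,220)}.items():
    z=np.load(n+'.npz'); p,d=z['p'],z['d']; P=pts(d,viewer.calibration(n))
    out.append(cv2.resize(p[v0:v1,u0:u1],None,fx=6,fy=6,interpolation=cv2.INTER_CUBIC))
    hsv=cv2.cvtColor(p,cv2.COLOR_RGB2HSV)
    for name,lo,hi,box in [('orange',(5,170,120),(18,255,255),0),('blue',(100,120,60),(130,255,255),0),('white',(0,0,150),(180,50,255),0),('wood/yellow',(15,60,150),(32,170,255),0)]:
        m=cv2.inRange(hsv,lo,hi)>0; mm=np.zeros_like(m); mm[v0:v1,u0:u1]=m[v0:v1,u0:u1]
        for zl,zh in [(0.005,.03),(.03,.1),(.1,.2),(.2,.3)]:
            k=mm&(P[...,2]>zl)&(P[...,2]<zh); q=P[k]
            if len(q)>4: print(n,name,zl,len(q),np.median(q,0).round(3),q.min(0).round(3),q.max(0).round(3))
    pos={'scene':(251,220),'top':(247,186)}[n]
    print(n,'coaster',P[pos[1],pos[0]], 'printer max z',P[190 if n=='scene' else 110,190 if n=='scene' else 220])
    cv=P[...,2]; 
    # coaster: disk
    m=cv2.inRange(hsv,(8,60,150),(22,200,255)); nl,l,s,c=cv2.connectedComponentsWithStats(m); i=l[pos[1],pos[0]]
    print(i,s[i],c[i],P[l==i].mean(0) if i else '')
save('crop',np.hstack(out))
```

```text
scene orange 0.005 21 [ 0.524 -0.437  0.016] [ 0.506 -0.573  0.006] [ 0.612 -0.409  0.029]
scene orange 0.03 219 [ 0.559 -0.437  0.072] [ 0.496 -0.498  0.031] [ 0.595 -0.408  0.1  ]
scene orange 0.1 42 [ 0.544 -0.228  0.189] [ 0.503 -0.484  0.1  ] [ 0.595 -0.187  0.198]
scene white 0.005 15 [ 0.539 -0.233  0.017] [ 0.495 -0.364  0.007] [ 0.561 -0.185  0.029]
scene white 0.03 142 [ 0.523 -0.204  0.053] [ 0.495 -0.246  0.031] [ 0.552 -0.175  0.1  ]
scene white 0.1 39 [ 0.525 -0.206  0.142] [ 0.516 -0.221  0.111] [ 0.568 -0.176  0.199]
scene wood/yellow 0.005 346 [ 0.526 -0.203  0.011] [ 0.373 -0.569  0.005] [ 0.701 -0.145  0.025]
scene wood/yellow 0.03 23 [ 0.571 -0.417  0.062] [ 0.496 -0.471  0.03 ] [ 0.594 -0.199  0.094]
scene wood/yellow 0.1 33 [ 0.54  -0.209  0.141] [ 0.509 -0.46   0.102] [ 0.591 -0.188  0.199]
scene wood/yellow 0.2 41 [ 0.529 -0.209  0.242] [ 0.515 -0.225  0.219] [ 0.581 -0.196  0.26 ]
scene coaster [0.51775224 0.0566872  0.01363706] printer max z [0.78435012 0.03387407 0.17366859]
27 [ 229  142  136  111 4853] [281.63671955 190.00350299] [ 0.36860375 -0.21752445 
[... 477 characters left out ...]
.207  0.147] [ 0.501 -0.229  0.101] [ 0.529 -0.179  0.195]
top white 0.2 5 [ 0.515 -0.211  0.222] [ 0.512 -0.217  0.2  ] [ 0.568 -0.204  0.23 ]
top wood/yellow 0.005 460 [ 0.494 -0.217  0.011] [ 0.442 -0.356  0.005] [ 0.692 -0.15   0.028]
top wood/yellow 0.03 11 [ 0.501 -0.19   0.037] [ 0.493 -0.218  0.032] [ 0.532 -0.18   0.058]
top wood/yellow 0.1 22 [ 0.54  -0.218  0.191] [ 0.497 -0.231  0.118] [ 0.563 -0.193  0.197]
top wood/yellow 0.2 58 [ 0.568 -0.214  0.242] [ 0.515 -0.224  0.203] [ 0.591 -0.201  0.259]
top coaster [0.5153733  0.04784218 0.00884586] printer max z [0.75724425 0.13226589 0.17793056]
121 [234 172  44  40 693] [251.30735931 188.33910534] [0.50438507 0.0312646  0.01865164]
```

View pics/crop.png

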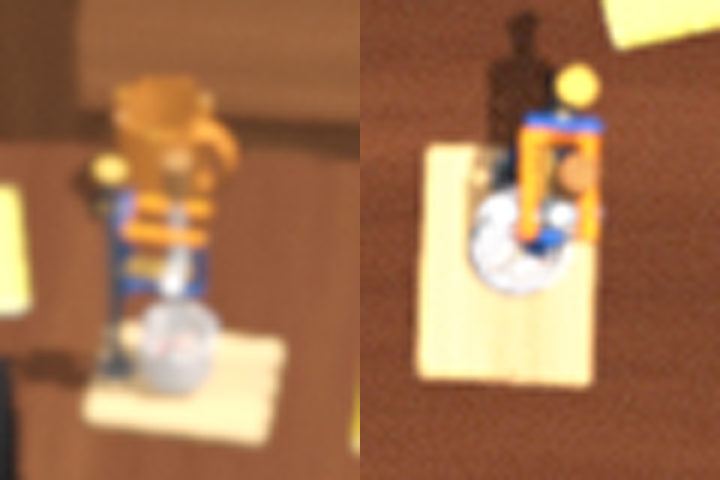

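The crop shows the guard frame (blue) with its orange fork around the pot. The knob is at about (326,169) in the top view and (255,142) in the scene view, and the stand base is nearly aligned with world x.

```bash
cat >> h.py <<'E'
def ray(c,u,v,z,h=384):
    f=h/2/np.tan(np.radians(c['vfov'])/2); E=np.array(c['extrinsics'])
    r=E[:3,:3]@np.array([(u-c['cx'])/f,(v-c['cy'])/f,1]); o=E[:3,3]
    return o+r*(z-o[2])/r[2]
E
python3 - <<'E'
from h import *
c=viewer.calibration('top'); s=viewer.calibration('scene')
print('knob top',ray(c,326.3,168.0,.256),'scene',ray(s,254.7,140.5,.250))
z=np.load('top.npz'); p=z['p']; hsv=cv2.cvtColor(p,cv2.COLOR_RGB2HSV)
print(hsv[186,247],hsv[195,310],hsv[200,247],hsv[186,225])
for nm,seed,zz in [('coaster',(247,186),.007),('base',(308,195),.012)]:
    for tol in (20,35):
        m=np.zeros((386,514),np.uint8)
        cv2.floodFill(p.copy(),m,seed,255,(tol,)*3,(tol,)*3,4|cv2.FLOODFILL_FIXED_RANGE|cv2.FLOODFILL_MASK_ONLY|(255<<8))
        m=m[1:-1,1:-1]; k=max(cv2.findContours(m,cv2.RETR_EXTERNAL,cv2.CHAIN_APPROX_NONE)[0],key=cv2.contourArea)[:,0]
        W=np.array([ray(c,u,v,zz)[:2] for u,v in k],np.float32)*1000
        print(nm,tol,len(k),cv2.minEnclosingCircle(W),cv2.minAreaRect(W), cv2.fitEllipse(W)[0])
m=cv2.imread('pics/top.png')
E
```

```text
knob top [ 0.52417788 -0.21262451  0.256     ] scene [ 0.52223668 -0.22188195  0.25      ]
[ 19 115 252] [ 27  59 255] [ 10 168 132] [  9 166 129]
coaster 20 63 ((518.5234375, 47.59669876098633), 44.743988037109375) ((519.838623046875, 47.86770248413086), (85.16392517089844, 86.45657348632812), 88.82054138183594) (517.9638671875, 47.37177276611328)
coaster 35 66 ((517.8416137695312, 47.582672119140625), 46.00724792480469) ((517.90576171875, 47.946693420410156), (85.2423095703125, 90.34454345703125), 88.82054901123047) (518.2698364257812, 47.42293930053711)
base 20 138 ((519.28271484375, -211.4722900390625), 85.98104858398438) ((519.5330810546875, -210.38299560546875), (103.40813446044922, 142.2044219970703), 85.73503112792969) (514.2381591796875, -208.01039123535156)
base 35 133 ((519.28271484375, -211.4722900390625), 85.98104858398438) ((519.0830688476562, -208.72396850585938), (103.48628234863281, 144.78851318359375), 87.03521728515625) (509.85662841796875, -206.29293823242188)
```

step_arm:
  motion:
    - {"dx": -0.4,"dy": -0.4,"dz": -1}
    - {"dx": -1,"dy": -1,"dz": -1}
    - {"dx": -1,"dy": -1,"dz": -1}
    - {"dx": -1,"dy": -1,"dz": -1}
  force: 20

```text
$.motion[0]: bad value
```

step_arm:
  motion:
    - {"dx": -1,"dy": -1,"dz": -1,"wx": 0,"wy": 0,"wz": 0,"claw": 88}
    - {"dx": -1,"dy": -1,"dz": -1,"wx": 0,"wy": 0,"wz": 0,"claw": 88}
    - {"dx": -1,"dy": -1,"dz": -1,"wx": 0,"wy": 0,"wz": 0,"claw": 88}
  force: 20

```text
clock: 0.4
tool_pos: [0.2248, 0.5014, 0.2798]
eef_rot: [0.136, 0.991, -0.001, 0.0]
contact_force: [0.6, 0.3, -0.7]
opening: 0.995
finger_force: 0.0
```

step_arm:
  motion:
    - {"dx": -1,"dy": -1,"dz": -1,"wx": 0,"wy": 0,"wz": 0,"claw": 88}
    - {"dx": -1,"dy": -1,"dz": -1,"wx": 0,"wy": 0,"wz": 0,"claw": 88}
    - {"dx": -1,"dy": -1,"dz": -1,"wx": 0,"wy": 0,"wz": 0,"claw": 88}

```text
clock: 0.7
tool_pos: [0.2803, 0.4026, 0.3604]
eef_rot: [0.136, 0.991, -0.0, 0.001]
contact_force: [-1.0, 1.4, 0.1]
opening: 0.997
finger_force: 0.0
```

step_arm:
  motion:
    - {"dx": -1,"dy": -1,"dz": 0,"wx": 0,"wy": 0,"wz": 0,"claw": 88}
    - {"dx": -1,"dy": -1,"dz": 0,"wx": 0,"wy": 0,"wz": 0,"claw": 88}
    - {"dx": -1,"dy": -1,"dz": 0,"wx": 0,"wy": 0,"wz": 0,"claw": 88}

```text
clock: 1.0
tool_pos: [0.3373, 0.3006, 0.3589]
eef_rot: [0.14, 0.99, -0.002, 0.001]
contact_force: [-0.6, 0.5, 0.9]
opening: 1.0
finger_force: 0.0
```

step_arm:
  motion:
    - {"dx": -1,"dy": -1,"dz": 0,"wx": 0,"wy": 0,"wz": 0,"claw": 88}
    - {"dx": -1,"dy": -1,"dz": 0,"wx": 0,"wy": 0,"wz": 0,"claw": 88}
    - {"dx": -1,"dy": -1,"dz": 0,"wx": 0,"wy": 0,"wz": 0,"claw": 88}

```text
clock: 1.3
tool_pos: [0.3923, 0.2021, 0.3587]
eef_rot: [0.14, 0.99, -0.002, 0.0]
contact_force: [-0.5, -0.5, 0.4]
opening: 0.999
finger_force: 0.0
```

step_arm:
  motion:
    - {"dx": -1,"dy": -1,"dz": 0,"wx": 0,"wy": 0,"wz": 0,"claw": 88}
    - {"dx": -1,"dy": -1,"dz": 0,"wx": 0,"wy": 0,"wz": 0,"claw": 88}
    - {"dx": -1,"dy": -1,"dz": 0,"wx": 0,"wy": 0,"wz": 0,"claw": 88}

```text
clock: 1.6
tool_pos: [0.4476, 0.1034, 0.3587]
eef_rot: [0.14, 0.99, -0.002, 0.0]
contact_force: [0.0, 1.1, -0.5]
opening: 0.997
finger_force: 0.0
```

step_arm:
  motion:
    - {"dx": -0.3,"dy": -1,"dz": 0,"wx": 0,"wy": 0,"wz": 0,"claw": 88}
    - {"dx": -0.3,"dy": -1,"dz": 0,"wx": 0,"wy": 0,"wz": 0,"claw": 88}

```text
clock: 1.8
tool_pos: [0.447, 0.0229, 0.3586]
eef_rot: [0.136, 0.991, -0.001, -0.0]
contact_force: [1.0, -0.4, -0.9]
opening: 1.002
finger_force: 0.0
```

step_arm:
  motion:
    - {"dx": -0.3,"dy": -1,"dz": 0,"wx": 0,"wy": 0,"wz": 0,"claw": 88}
    - {"dx": -0.3,"dy": -1,"dz": 0,"wx": 0,"wy": 0,"wz": 0,"claw": 88}

```text
clock: 2.0
tool_pos: [0.4482, -0.061, 0.3588]
eef_rot: [0.137, 0.991, -0.001, -0.0]
contact_force: [0.1, -0.8, 0.4]
opening: 1.0
finger_force: 0.0
```

step_arm:
  motion:
    - {"dx": -0.3,"dy": -1,"dz": 0,"wx": 0,"wy": 0,"wz": 0,"claw": 88}
    - {"dx": -0.3,"dy": -1,"dz": 0,"wx": 0,"wy": 0,"wz": 0,"claw": 88}

```text
clock: 2.2
tool_pos: [0.4498, -0.1445, 0.3588]
eef_rot: [0.137, 0.991, -0.001, -0.0]
contact_force: [0.1, -0.1, -1.2]
opening: 0.997
finger_force: 0.0
```

step_arm:
  motion:
    - {"dx": -0.3,"dy": -0.8,"dz": 0,"wx": 0,"wy": 0,"wz": -0.07,"claw": 88}
    - {"dx": -0.3,"dy": -0.8,"dz": 0,"wx": 0,"wy": 0,"wz": -0.07,"claw": 88}
    - {"dx": -0.3,"dy": -0.8,"dz": 0,"wx": 0,"wy": 0,"wz": -0.07,"claw": 88}
    - {"dx": -0.3,"dy": -0.8,"dz": 0,"wx": 0,"wy": 0,"wz": -0.07,"claw": 88}

```text
clock: 2.6
tool_pos: [0.4563, -0.2088, 0.3585]
eef_rot: [0.027, 1.0, 0.001, -0.0]
contact_force: [0.4, 0.3, 0.5]
opening: 0.998
finger_force: 0.0
```

Run:
```python
from h import *
s=get_state(); print(s['tool_pos'],s['eef_rot'])
p,d,c=snap('wrist'); np.savez('w1',p=p,d=d); save('w1',p); print(c)
import pickle; pickle.dump(c,open('w1.pkl','wb'))
```

```text
[ 0.45625668 -0.20877946  0.35851699] [ 2.68164650e-02  9.99640067e-01  6.09556224e-04 -4.91374137e-04]
{'vfov': 71.05591178278291, 'cx': 256.4859208794865, 'cy': 187.9250848753257, 'extrinsics': array([[ 0.05366344,  0.94725158,  0.31596626,  0.3752369 ],
       [ 0.99855857, -0.05122559, -0.01602252, -0.2054204 ],
       [ 0.0010082 ,  0.31637064, -0.94863513,  0.54402973],
       [ 0.        ,  0.        ,  0.        ,  1.        ]])}
```

View pics/w1.png

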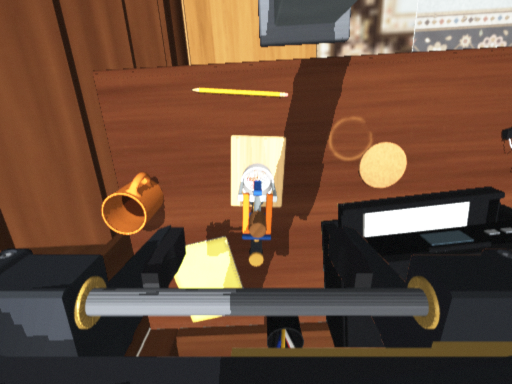

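The wrist view shows the knob at (257,229), the post ball at (256,260), the prongs at columns 246 and 269, the tongue at (257,187) and the coaster at (383,165).

Run:
```python
from h import *; import pickle
c=pickle.load(open('w1.pkl','rb')); z=np.load('w1.npz'); p,d=z['p'],z['d']; P=pts(d,c)
hsv=cv2.cvtColor(p,cv2.COLOR_RGB2HSV)
box=np.zeros(d.shape,bool); box[130:275,225:292]=1
k=box&(P[...,2]>.246)&(P[...,2]<.27)&(P[...,0]<.55); q=P[k]; print('knob',len(q),np.median(q,0),(q.min(0)+q.max(0))/2,q.min(0),q.max(0))
k=box&(P[...,2]>.22)&(P[...,0]>.553); q=P[k]; print('post',len(q),np.median(q,0),(q.min(0)+q.max(0))/2)
o=(cv2.inRange(hsv,(8,180,150),(20,255,255))>0)&box&(P[...,2]>.14)&(P[...,2]<.215); q=P[o]; print('keeper',len(q),np.percentile(q,[5,50,95],axis=0).round(4))
for sgn in (-1,1):
    g=q[(q[:,1]-np.median(q[:,1]))*sgn>.008]; print(' prong',len(g),g.mean(0),np.polyfit(g[:,0],g[:,1],1)[0])
b=(cv2.inRange(hsv,(105,120,60),(130,255,255))>0)&box; q=P[b]; q=q[(q[:,2]>.1)&(q[:,0]<.52)]; print('blue tongue',len(q),np.percentile(q,[5,50,95],axis=0).round(4))
m=cv2.inRange(hsv,(18,30,150),(32,140,255)); 
for nm,s,zz in [('base',(240,150),.012),('coaster',(383,165),.007)]:
    mk=np.zeros((386,514),np.uint8); cv2.floodFill(p.copy(),mk,s,255,(35,)*3,(35,)*3,4|cv2.FLOODFILL_FIXED_RANGE|cv2.FLOODFILL_MASK_ONLY|(255<<8))
    kk=max(cv2.findContours(mk[1:-1,1:-1],cv2.RETR_EXTERNAL,cv2.CHAIN_APPROX_NONE)[0],key=cv2.contourArea)[:,0]
    W=np.array([ray(c,u,v,zz)[:2] for u,v in kk],np.float32)*1000; print(nm,cv2.minAreaRect(W),cv2.minEnclosingCircle(W))
    if nm=='base':
        for lo in (W[:,1]<np.percentile(W[:,1],20),W[:,1]>np.percentile(W[:,1],80)):
            e=W[lo]; e=e[(e[:,0]>460)&(e[:,0]<550)]; print(np.polyfit(e[:,0],e[:,1],1))
```

```text
knob 263 [ 0.5212459  -0.21221071  0.25511392] [ 0.52346417 -0.21187017  0.25173564] [ 0.51280287 -0.22220526  0.24603805] [ 0.53412547 -0.20153509  0.25743323]
post 209 [ 0.57132587 -0.2165286   0.23920052] [ 0.57430283 -0.21656139  0.23085258]
keeper 281 [[ 0.504  -0.2328  0.1915]
 [ 0.5354 -0.1975  0.1929]
 [ 0.559  -0.1925  0.194 ]]
 prong 65 [ 0.54337321 -0.22902216  0.19258434] -0.10573858109603157<stdin>:9: RuntimeWarning: Mean of empty slice.
  ret = um.true_divide(
Traceback (most recent call last):
TypeError: expected non-empty vector for x
```

Run:
```python
from h import *; import pickle
c=pickle.load(open('w1.pkl','rb')); z=np.load('w1.npz'); p,d=z['p'],z['d']; P=pts(d,c)
hsv=cv2.cvtColor(p,cv2.COLOR_RGB2HSV)
box=np.zeros(d.shape,bool); box[130:275,225:292]=1
o=(cv2.inRange(hsv,(8,180,150),(20,255,255))>0)&box&(P[...,2]>.18)&(P[...,2]<.205); q=P[o]
for g in (q[q[:,1]<-.215],q[q[:,1]>-.208]): print(' prong',len(g),g.mean(0),g.min(0),g.max(0),np.polyfit(g[:,0],g[:,1],1)[0])
b=(cv2.inRange(hsv,(105,120,60),(130,255,255))>0)&box; q=P[b]; q=q[(q[:,2]>.1)&(q[:,0]<.52)]; print('blue tongue',len(q),np.percentile(q,[5,50,95],axis=0).round(4))
for nm,s,zz in [('base',(240,150),.012),('coaster',(383,165),.007)]:
    mk=np.zeros((386,514),np.uint8); cv2.floodFill(p.copy(),mk,s,255,(35,)*3,(35,)*3,4|cv2.FLOODFILL_FIXED_RANGE|cv2.FLOODFILL_MASK_ONLY|(255<<8))
    kk=max(cv2.findContours(mk[1:-1,1:-1],cv2.RETR_EXTERNAL,cv2.CHAIN_APPROX_NONE)[0],key=cv2.contourArea)[:,0]
    W=np.array([ray(c,u,v,zz)[:2] for u,v in kk],np.float32)*1000; print(nm,cv2.minAreaRect(W),cv2.minEnclosingCircle(W))
    if nm=='base':
        for lo in (W[:,1]<np.median(W[:,1])-40,W[:,1]>np.median(W[:,1])+40):
            e=W[lo]; e=e[(e[:,0]>460)&(e[:,0]<550)]
            if len(e)>3: print(len(e),np.polyfit(e[:,0],e[:,1],1))
```

```text
prong 65 [ 0.54337321 -0.22902216  0.19258434] [ 0.49996126 -0.23605421  0.19018625] [ 0.55990848 -0.22351288  0.19439501] -0.10573858109603157
 prong 216 [ 0.53136604 -0.19632483  0.19290856] [ 0.5017024  -0.20268064  0.19116381] [ 0.56278712 -0.19035391  0.1949518 ] -0.06393564413267307
blue tongue 91 [[ 0.5018 -0.2149  0.1279]
 [ 0.5027 -0.211   0.1624]
 [ 0.5085 -0.2059  0.1745]]
base ((517.96044921875, -213.48583984375), (102.32640838623047, 144.174560546875), 85.20648193359375) ((518.7736206054688, -213.6739501953125), 87.65631866455078)
52 [-0.35268175  4.33496887]
coaster ((518.7548217773438, 46.114105224609375), (93.20095825195312, 90.22346496582031), 86.91473388671875) ((518.4397583007812, 45.99397277832031), 46.944175720214844)
```

step_arm:
  motion:
    - {"dx": -0.4,"dy": 0,"dz": 0,"wx": 0,"wy": 0,"wz": 0.0095,"claw": 88}
    - {"dx": -0.7,"dy": 0,"dz": 0,"wx": 0,"wy": 0,"wz": 0.0095,"claw": 88}
    - {"dx": -0.835,"dy": 0.005,"dz": 0,"wx": 0,"wy": 0,"wz": 0.0095,"claw": 88}
    - {"dx": -0.835,"dy": 0.005,"dz": 0,"wx": 0,"wy": 0,"wz": 0.0095,"claw": 88}
    - {"dx": -0.835,"dy": 0.005,"dz": 0.4,"wx": 0,"wy": 0,"wz": 0.0095,"claw": 88}
    - {"dx": -0.835,"dy": 0.005,"dz": 0.8,"wx": 0,"wy": 0,"wz": 0.0095,"claw": 88}
    - {"dx": -0.835,"dy": 0.005,"dz": 0.8,"wx": 0,"wy": 0,"wz": 0.0095,"claw": 88}

```text
clock: 3.35
tool_pos: [0.5192, -0.2108, 0.2917]
eef_rot: [0.041, 0.999, 0.001, -0.005]
contact_force: [1.1, -0.8, 0.2]
opening: 0.998
finger_force: 0.0
```

Run:
```python
from h import *; import pickle
s=get_state(); print(s['tool_pos'],s['eef_rot'],s['contact_force'])
p,d,c=snap('wrist'); np.savez('w2',p=p,d=d); save('w2',p); P=pts(d,c)
k=(P[...,2]>.246)&(P[...,2]<.265)&(abs(P[...,0]-.523)<.02)&(abs(P[...,1]+.212)<.02); q=P[k]; print('knob',len(q),np.median(q,0),(q.min(0)+q.max(0))/2,q.min(0),q.max(0))
hsv=cv2.cvtColor(p,cv2.COLOR_RGB2HSV)
o=(cv2.inRange(hsv,(8,180,120),(20,255,255))>0)&(P[...,2]>.16)&(P[...,2]<.205)&(abs(P[...,1]+.212)<.04); q=P[o]; print(len(q))
for g in (q[q[:,1]<-.215],q[q[:,1]>-.208]):
  if len(g)>5: print(' prong',len(g),np.percentile(g,[3,50,97],axis=0).round(4),np.polyfit(g[:,0],g[:,1],1)[0])
b=(cv2.inRange(hsv,(105,120,60),(130,255,255))>0)&(abs(P[...,1]+.212)<.03)&(P[...,0]<.515)&(P[...,2]>.1); q=P[b]; print('tongue',len(q),np.percentile(q,[3,50,97],axis=0).round(4) if len(q) else '')
```

```text
[ 0.51922458 -0.21076321  0.29170371] [ 0.0407147   0.99915949  0.00129734 -0.00457703] [ 1.05074758 -0.77832907  0.24051484]
knob 469 [ 0.5222538  -0.21215111  0.25516441] [ 0.52358565 -0.21237782  0.25168192] [ 0.51326362 -0.22325829  0.24605911] [ 0.53390767 -0.20149735  0.25730472]
357
 prong 146 [[ 0.5002 -0.2353  0.1916]
 [ 0.5332 -0.2271  0.1927]
 [ 0.5602 -0.221   0.1942]] -0.01755755990996104
 prong 203 [[ 0.5033 -0.2058  0.1912]
 [ 0.5486 -0.1981  0.1929]
 [ 0.5618 -0.1914  0.1943]] -0.10155758890289758
tongue 114 [[ 0.5019 -0.2153  0.1286]
 [ 0.503  -0.2105  0.1719]
 [ 0.5094 -0.2058  0.1747]]
```

View pics/w2.png

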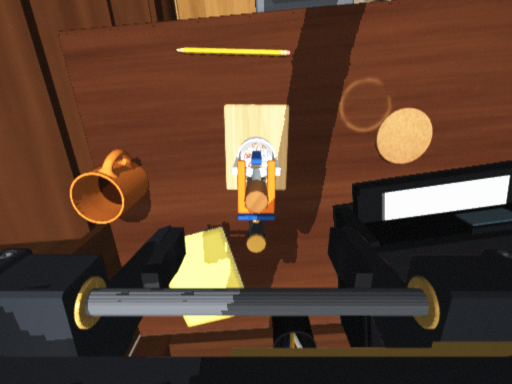

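The knob sits at (256,200) between the fingers. The tongue tip reads about 0.175 and the keeper top 0.193, so the lift should be about 38 mm.

step_arm:
  motion:
    - {"dx": 0,"dy": 0,"dz": 0.3,"wx": 0,"wy": 0,"wz": 0,"claw": 88}
    - {"dx": 0,"dy": 0,"dz": 0.6,"wx": 0,"wy": 0,"wz": 0,"claw": 88}
    - {"dx": 0,"dy": 0,"dz": 0.8,"wx": 0,"wy": 0,"wz": 0,"claw": 88}
    - {"dx": 0,"dy": 0,"dz": 0.93,"wx": 0,"wy": 0,"wz": 0,"claw": 88}
    - {"dx": 0,"dy": 0,"dz": 0.965,"wx": 0,"wy": 0,"wz": 0,"claw": 88}
    - {"dx": 0,"dy": 0,"dz": 0.965,"wx": 0,"wy": 0,"wz": 0,"claw": 88}
    - {"dx": 0,"dy": 0,"dz": 0.965,"wx": 0,"wy": 0,"wz": 0,"claw": 60}
    - {"dx": 0,"dy": 0,"dz": 0.965,"wx": 0,"wy": 0,"wz": 0,"claw": 40}

```text
clock: 4.2
tool_pos: [0.5239, -0.2125, 0.2187]
eef_rot: [0.041, 0.999, -0.0, 0.001]
contact_force: [-0.2, 0.1, -0.9]
opening: 0.842
finger_force: 0.0
```

Run:
```python
from h import *
s=get_state(); print(s['tool_pos'],s['eef_rot'],s['contact_force'],s['opening'])
p,d,c=snap('wrist'); save('w3',p); P=pts(d,c)
k=(P[...,2]>.246)&(P[...,2]<.265)&(abs(P[...,0]-.523)<.014)&(abs(P[...,1]+.212)<.014); q=P[k]; print('knob',len(q),np.median(q,0),(q.min(0)+q.max(0))/2)
```

```text
[ 0.5239212  -0.21250987  0.21872273] [ 4.08806565e-02  9.99163638e-01 -2.13264462e-04  8.66143728e-04] [-0.22796924  0.08703708 -0.93284496] 0.841763157268141
knob 957 [ 0.52142719 -0.21209529  0.25515548] [ 0.5237821  -0.21223805  0.25181732]
```

Well centred. Close.

step_arm:
  motion:
    - {"dx": 0,"dy": 0,"dz": 0,"wx": 0,"wy": 0,"wz": 0,"claw": 30}
    - {"dx": 0,"dy": 0,"dz": 0,"wx": 0,"wy": 0,"wz": 0,"claw": 30}
    - {"dx": 0,"dy": 0,"dz": 0,"wx": 0,"wy": 0,"wz": 0,"claw": 26}
    - {"dx": 0,"dy": 0,"dz": 0,"wx": 0,"wy": 0,"wz": 0,"claw": 22}
    - {"dx": 0,"dy": 0,"dz": 0,"wx": 0,"wy": 0,"wz": 0,"claw": 18}
    - {"dx": 0,"dy": 0,"dz": 0,"wx": 0,"wy": 0,"wz": 0,"claw": 10}
    - {"dx": 0,"dy": 0,"dz": 0,"wx": 0,"wy": 0,"wz": 0,"claw": 10}
    - {"dx": 0,"dy": 0,"dz": 0,"wx": 0,"wy": 0,"wz": 0,"claw": 10}
  force: 30

```text
clock: 5.05
tool_pos: [0.5233, -0.2123, 0.2178]
eef_rot: [0.041, 0.999, 0.0, 0.0]
contact_force: [-0.6, 0.5, 0.4]
opening: 0.116
finger_force: 0.0
```

step_arm:
  motion:
    - {"dx": 0,"dy": 0,"dz": 0,"wx": 0,"wy": 0,"wz": 0,"claw": 10}
    - {"dx": 0,"dy": 0,"dz": 0,"wx": 0,"wy": 0,"wz": 0,"claw": 10}
    - {"dx": 0,"dy": 0,"dz": 0,"wx": 0,"wy": 0,"wz": 0,"claw": 10}

```text
clock: 5.35
tool_pos: [0.5233, -0.2123, 0.2178]
eef_rot: [0.041, 0.999, 0.0, -0.0]
contact_force: [0.7, -0.8, 1.3]
opening: 0.113
finger_force: 0.0
```

Run:
```python
from h import *
s=get_state(); print(s['tool_pos'],s['opening'],s['finger_force'])
p,d,c=snap('wrist'); save('w4',p[100:384]); P=pts(d,c)
k=(P[...,2]>.246)&(P[...,2]<.265)&(abs(P[...,0]-.523)<.03)&(abs(P[...,1]+.212)<.02); q=P[k]; print('knob',len(q),np.median(q,0),q.min(0),q.max(0))
```

```text
[ 0.52329291 -0.21228218  0.21776739] 0.11252374365821083 0.0
knob 924 [ 0.51669979 -0.21262528  0.25574179] [ 0.51195376 -0.23045946  0.24607525] [ 0.53410578 -0.19404976  0.26499804]
```

View pics/w4.png

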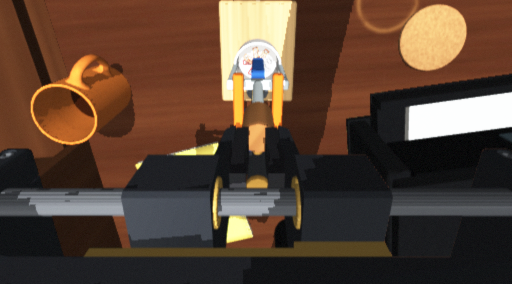

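The knob at (258,140) is between the fingers, but no grip force shows yet, so I command fully shut.

step_arm:
  motion:
    - {"dx": 0,"dy": 0,"dz": 0,"wx": 0,"wy": 0,"wz": 0,"claw": 0}
    - {"dx": 0,"dy": 0,"dz": 0,"wx": 0,"wy": 0,"wz": 0,"claw": 0}
    - {"dx": 0,"dy": 0,"dz": 0,"wx": 0,"wy": 0,"wz": 0,"claw": 0}
  force: 30

```text
clock: 5.7
tool_pos: [0.5233, -0.2123, 0.2178]
eef_rot: [0.041, 0.999, 0.0, 0.0]
contact_force: [0.3, -0.3, -1.0]
opening: 0.005
finger_force: 0.0
```

Run:
```python
from h import *
p,d,c=snap('wrist'); P=pts(d,c); print(c['extrinsics'][:3,3])
save('w5',cv2.resize(p[140:330,190:320],None,fx=3,fy=3,interpolation=cv2.INTER_CUBIC))
for v in range(215,300,8): print(v,[tuple(P[v,u].round(3)) for u in (245,257,268)])
```

```text
[ 0.44227743 -0.20639636  0.40320949]
215 [(np.float64(0.517), np.float64(-0.22), np.float64(0.235)), (np.float64(0.514), np.float64(-0.212), np.float64(0.245)), (np.float64(0.516), np.float64(-0.205), np.float64(0.239))]
223 [(np.float64(0.517), np.float64(-0.22), np.float64(0.247)), (np.float64(0.515), np.float64(-0.212), np.float64(0.254)), (np.float64(0.517), np.float64(-0.205), np.float64(0.251))]
231 [(np.float64(0.515), np.float64(-0.219), np.float64(0.262)), (np.float64(0.515), np.float64(-0.212), np.float64(0.263)), (np.float64(0.516), np.float64(-0.206), np.float64(0.262))]
239 [(np.float64(0.515), np.float64(-0.219), np.float64(0.272)), (np.float64(0.516), np.float64(-0.212), np.float64(0.272)), (np.float64(0.516), np.float64(-0.206), np.float64(0.272))]
247 [(np.float64(0.515), np.float64(-0.218), np.float64(0.281)), (np.float64(0.518), np.float64(-0.212), np.float64(0.277)), (np.float64(0.516), np.float64(-0.206), np.float64(0.281))]
255 [(np.float64(0.515), np.float64(-0.218), np.float64(0.288)), (np.float64(0.522), np.float64(-0.213), np.float64(0.277)), (np.float64(0.
[... 268 characters left out ...]
0.218), np.float64(0.301)), (np.float64(0.515), np.float64(-0.212), np.float64(0.302)), (np.float64(0.515), np.float64(-0.207), np.float64(0.302))]
279 [(np.float64(0.518), np.float64(-0.218), np.float64(0.303)), (np.float64(0.519), np.float64(-0.212), np.float64(0.301)), (np.float64(0.519), np.float64(-0.208), np.float64(0.302))]
287 [(np.float64(0.522), np.float64(-0.218), np.float64(0.302)), (np.float64(0.523), np.float64(-0.213), np.float64(0.302)), (np.float64(0.523), np.float64(-0.208), np.float64(0.302))]
295 [(np.float64(0.498), np.float64(-0.214), np.float64(0.337)), (np.float64(0.498), np.float64(-0.211), np.float64(0.337)), (np.float64(0.5), np.float64(-0.208), np.float64(0.335))]
```

View pics/w5.png

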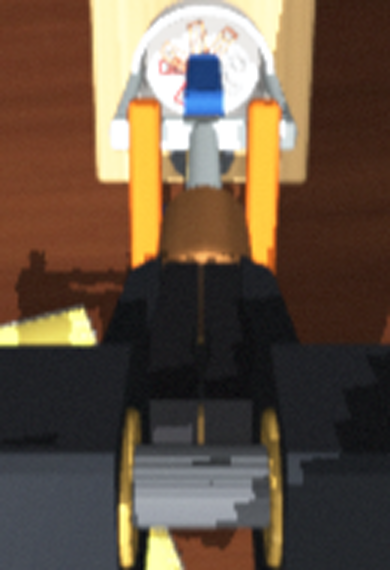

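The closed fingers end right at the knob's top edge (crop row 258). I check where the fingertips really are relative to the reported TCP, using the earlier open-finger picture.

Run:
```python
from h import *; import pickle
# w1: TCP z=.3585, w2: TCP z=.2917 open fingers; camera pose rigid to the tool
for n,tcp in [('w1',(.4563,-.2088,.3585)),]:
    c=pickle.load(open('w1.pkl','rb'))
    d=np.load(n+'.npz')['d']; P=pts(d,c)-np.array(tcp)
    for s in (-1,1):
        k=(P[...,1]*s>.03)&(P[...,1]*s<.075)&(abs(P[...,0])<.03)&(P[...,2]>-.03)&(P[...,2]<.12)
        q=P[k]; print(n,s,len(q),q.min(0).round(4),q.max(0).round(4)) 
        print(np.histogram(q[:,2],bins=np.arange(-.03,.12,.01)))
s=get_state(); print(s)
```

```text
w1 -1 5662 [-0.03   -0.0623  0.0389] [ 0.0112 -0.03    0.12  ]
(array([  0,   0,   0,   0,   0,   0,  10, 328, 454, 576, 559, 816, 417,
       680]), array([-3.0000000e-02, -2.0000000e-02, -1.0000000e-02,  6.9388939e-18,
        1.0000000e-02,  2.0000000e-02,  3.0000000e-02,  4.0000000e-02,
        5.0000000e-02,  6.0000000e-02,  7.0000000e-02,  8.0000000e-02,
        9.0000000e-02,  1.0000000e-01,  1.1000000e-01]))
w1 1 7287 [-0.03    0.0301  0.0385] [0.0164 0.075  0.12  ]
(array([  0,   0,   0,   0,   0,   0,   7, 321, 456, 568, 556, 823, 435,
       824]), array([-3.0000000e-02, -2.0000000e-02, -1.0000000e-02,  6.9388939e-18,
        1.0000000e-02,  2.0000000e-02,  3.0000000e-02,  4.0000000e-02,
        5.0000000e-02,  6.0000000e-02,  7.0000000e-02,  8.0000000e-02,
        9.0000000e-02,  1.0000000e-01,  1.1000000e-01]))
{'clock': 5.75, 'q': array([ 0.30143513,  0.58193448,  0.00387999,  1.73511526, -0.00298582,
        0.82453351,  1.79580903]), 'qd': array([-0.00119048,  0.00016466,  0.00050122,  0.00109493, -0.00033486,
        0.00087219, -0.00143373]), 'joint_torque': array([ 1.84400014e-04, -4.68025339e+01,  1.13489538e+00, -1.44937715e+01,
        3.21610691e-02,  7.29971356e-02, -2.04417057e-05]), 'tool_pos': array([ 0.52332025, -0.21228871,  0.21778418]), 'eef_rot': array([4.08340541e-02, 9.99165942e-01, 2.68436538e-05, 1.50619221e-05]), 'contact_force': array([ 0.1379677 , -0.0689059 , -0.46926494]), 'moment': array([ 0.04192844, -0.00499773,  0.06000346]), 'finger_force': 0.0, 'opening': 0.009507590304831877}
```

The camera shows the fingertips about 38.5 mm above the reported TCP, so the fingers shut just above the knob. I open, go 39 mm lower and check the tips before closing.

step_arm:
  motion:
    - {"dx": 0,"dy": 0,"dz": 0,"wx": 0,"wy": 0,"wz": 0,"claw": 70}
    - {"dx": 0,"dy": 0,"dz": 0,"wx": 0,"wy": 0,"wz": 0,"claw": 70}
    - {"dx": 0,"dy": 0,"dz": 0,"wx": 0,"wy": 0,"wz": 0,"claw": 70}
    - {"dx": 0,"dy": 0,"dz": 0,"wx": 0,"wy": 0,"wz": 0,"claw": 70}
    - {"dx": 0,"dy": 0,"dz": 0,"wx": 0,"wy": 0,"wz": 0,"claw": 70}
    - {"dx": 0,"dy": 0,"dz": 0,"wx": 0,"wy": 0,"wz": 0,"claw": 70}
    - {"dx": 0,"dy": 0,"dz": 0,"wx": 0,"wy": 0,"wz": 0,"claw": 70}
    - {"dx": 0,"dy": 0,"dz": 0,"wx": 0,"wy": 0,"wz": 0,"claw": 70}

```text
clock: 6.55
tool_pos: [0.5233, -0.2123, 0.2178]
eef_rot: [0.041, 0.999, 0.0, 0.0]
contact_force: [-0.1, 0.4, -0.0]
opening: 0.706
finger_force: 0.0
```

```bash
cat >> h.py <<'E'
def tips(P,tcp):
    for s in (-1,1):
        q=P[((P-tcp)[...,1]*s>.02)&((P-tcp)[...,1]*s<.075)&(abs((P-tcp)[...,0])<.03)&(P[...,2]>tcp[2]-.03)&(P[...,2]<tcp[2]+.12)]
        q=q[q[:,2]>.205]
        lo=q[q[:,2]<q[:,2].min()+.008]; print('tip',s,len(lo),lo.min(0).round(4),lo.max(0).round(4))
E
python3 - <<'E'
from h import *
s=get_state(); print(s['tool_pos'],s['opening'],s['contact_force'])
p,d,c=snap('wrist'); P=pts(d,c); tips(P,s['tool_pos'])
k=(P[...,2]>.246)&(P[...,2]<.265)&(abs(P[...,0]-.523)<.014)&(abs(P[...,1]+.212)<.014); q=P[k]; print('knob',len(q),np.median(q,0),(q.min(0)+q.max(0))/2)
E
```

```text
[ 0.52333496 -0.21226256  0.21780056] 0.7057948494996582 [-0.08596118  0.42412193 -0.02465844]
tip -1 195 [ 0.5099 -0.2569  0.2564] [ 0.5307 -0.2433  0.2644]
tip 1 172 [ 0.5166 -0.1829  0.2561] [ 0.5361 -0.1683  0.2641]
knob 962 [ 0.52143825 -0.21207872  0.25515586] [ 0.52355107 -0.21222039  0.25164928]
```

step_arm:
  motion:
    - {"dx": 0,"dy": 0,"dz": 0.12,"wx": 0,"wy": 0,"wz": 0,"claw": 62}
    - {"dx": 0,"dy": 0,"dz": 0.25,"wx": 0,"wy": 0,"wz": 0,"claw": 62}
    - {"dx": 0,"dy": 0,"dz": 0.37,"wx": 0,"wy": 0,"wz": 0,"claw": 62}
    - {"dx": 0,"dy": 0,"dz": 0.47,"wx": 0,"wy": 0,"wz": 0,"claw": 62}
    - {"dx": 0,"dy": 0,"dz": 0.47,"wx": 0,"wy": 0,"wz": 0,"claw": 62}
    - {"dx": 0,"dy": 0,"dz": 0.47,"wx": 0,"wy": 0,"wz": 0,"claw": 40}
    - {"dx": 0,"dy": 0,"dz": 0.47,"wx": 0,"wy": 0,"wz": 0,"claw": 30}
    - {"dx": 0,"dy": 0,"dz": 0.47,"wx": 0,"wy": 0,"wz": 0,"claw": 28}

```text
clock: 7.4
tool_pos: [0.5237, -0.2124, 0.1806]
eef_rot: [0.041, 0.999, -0.0, 0.0]
contact_force: [-0.1, 0.6, 0.5]
opening: 0.457
finger_force: 0.0
```

step_arm:
  motion:
    - {"dx": 0,"dy": 0,"dz": 0,"wx": 0,"wy": 0,"wz": 0,"claw": 25}
    - {"dx": 0,"dy": 0,"dz": 0,"wx": 0,"wy": 0,"wz": 0,"claw": 22}
    - {"dx": 0,"dy": 0,"dz": 0,"wx": 0,"wy": 0,"wz": 0,"claw": 16}
    - {"dx": 0,"dy": 0,"dz": 0,"wx": 0,"wy": 0,"wz": 0,"claw": 16}
    - {"dx": 0,"dy": 0,"dz": 0,"wx": 0,"wy": 0,"wz": 0,"claw": 10}
    - {"dx": 0,"dy": 0,"dz": 0,"wx": 0,"wy": 0,"wz": 0,"claw": 10}

```text
clock: 8.0
tool_pos: [0.5235, -0.2121, 0.1804]
eef_rot: [0.041, 0.999, 0.0, 0.0]
contact_force: [-0.6, 0.2, 1.9]
opening: 0.235
finger_force: 30.0
```

step_arm:
  motion:
    - {"dx": 0,"dy": 0,"dz": -0.03,"wx": 0,"wy": 0,"wz": 0,"claw": 10}
    - {"dx": 0,"dy": 0,"dz": -0.08,"wx": 0,"wy": 0,"wz": 0,"claw": 10}
    - {"dx": 0,"dy": 0,"dz": -0.15,"wx": 0,"wy": 0,"wz": 0,"claw": 10}
    - {"dx": 0,"dy": 0,"dz": -0.22,"wx": 0,"wy": 0,"wz": 0,"claw": 10}
    - {"dx": 0,"dy": 0,"dz": -0.29,"wx": 0,"wy": 0,"wz": 0,"claw": 10}
    - {"dx": 0,"dy": 0,"dz": -0.35,"wx": 0,"wy": 0,"wz": 0,"claw": 10}
    - {"dx": 0,"dy": 0,"dz": -0.4,"wx": 0,"wy": 0,"wz": 0,"claw": 10}
    - {"dx": 0,"dy": 0,"dz": -0.4,"wx": 0,"wy": 0,"wz": 0,"claw": 10}

```text
clock: 8.8
tool_pos: [0.5237, -0.2124, 0.2128]
eef_rot: [0.041, 0.999, -0.0, 0.001]
contact_force: [0.4, -0.4, -1.3]
opening: 0.244
finger_force: 30.0
```

Run:
```python
from h import *
s=get_state(); print(s['tool_pos'],s['opening'],s['finger_force'])
F=[]
p,d,c=snap('wrist'); P=pts(d,c); save('w6',cv2.resize(p[90:260,180:330],None,fx=3.4,fy=3.4,interpolation=cv2.INTER_CUBIC))
F=get_state()['contact_force']; print(F)
hsv=cv2.cvtColor(p,cv2.COLOR_RGB2HSV)
b=(cv2.inRange(hsv,(105,120,60),(130,255,255))>0)&(abs(P[...,1]+.211)<.012)&(P[...,0]<.515)&(P[...,2]>.15); q=P[b]
print('tongue',len(q),np.percentile(q,[3,50,97],axis=0).round(4) if len(q) else '')
# bar ends: grey points outside prongs
k=(abs(P[...,1]+.212)>.0235)&(abs(P[...,1]+.212)<.033)&(P[...,0]>.505)&(P[...,0]<.54)&(P[...,2]>.15)&(P[...,2]<.21)
q=P[k]; print('bar',len(q),np.percentile(q,[10,50,90],axis=0).round(4) if len(q) else '')
o=(cv2.inRange(hsv,(8,180,120),(20,255,255))>0)&(P[...,2]>.16)&(P[...,2]<.205)&(abs(P[...,1]+.212)<.04); q=P[o]; print('keeper',len(q),np.percentile(q,[3,50,97],axis=0).round(4))
```

```text
[ 0.52367372 -0.21243504  0.21284576] 0.24352269748115368 29.99315718188882
[ 0.89364046 -0.57090314 -1.67899287]
tongue 168 [[ 0.5021 -0.2155  0.152 ]
 [ 0.5036 -0.2103  0.1726]
 [ 0.5089 -0.2053  0.1749]]
bar 274 [[ 0.5183 -0.242   0.1572]
 [ 0.5236 -0.2363  0.1784]
 [ 0.5278 -0.1833  0.1797]]
keeper 520 [[ 0.5004 -0.2336  0.1909]
 [ 0.5284 -0.2015  0.1926]
 [ 0.5482 -0.1911  0.1939]]
```

View pics/w6.png

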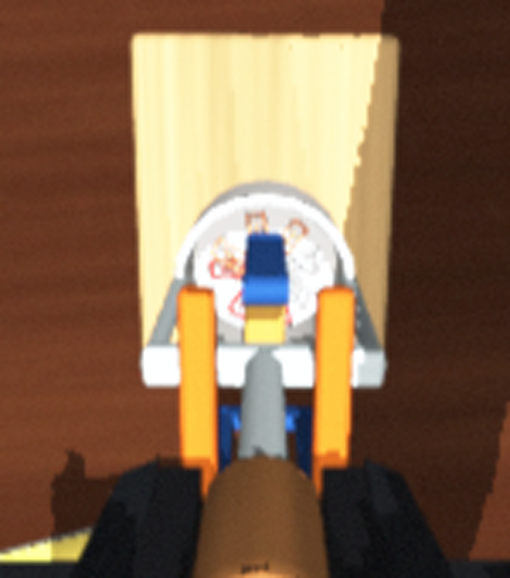

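The bar is level behind the tongue (blue, crop (265,270)) and below the prongs. I now creep up and watch the vertical force for a light keeper touch, so the gap is located exactly.

step_arm:
  motion:
    - {"dx": 0,"dy": 0,"dz": -0.02,"wx": 0,"wy": 0,"wz": 0,"claw": 10}
    - {"dx": 0,"dy": 0,"dz": -0.04,"wx": 0,"wy": 0,"wz": 0,"claw": 10}
    - {"dx": 0,"dy": 0,"dz": -0.05,"wx": 0,"wy": 0,"wz": 0,"claw": 10}
    - {"dx": 0,"dy": 0,"dz": -0.05,"wx": 0,"wy": 0,"wz": 0,"claw": 10}
    - {"dx": 0,"dy": 0,"dz": -0.05,"wx": 0,"wy": 0,"wz": 0,"claw": 10}

```text
clock: 9.35
tool_pos: [0.5233, -0.2123, 0.2161]
eef_rot: [0.041, 0.999, 0.0, -0.0]
contact_force: [0.4, 1.0, -2.2]
opening: 0.241
finger_force: 30.0
```

step_arm:
  motion:
    - {"dx": 0,"dy": 0,"dz": -0.01,"wx": 0,"wy": 0,"wz": 0,"claw": 10}
    - {"dx": 0,"dy": 0,"dz": -0.01,"wx": 0,"wy": 0,"wz": 0,"claw": 10}
    - {"dx": 0,"dy": 0,"dz": -0.01,"wx": 0,"wy": 0,"wz": 0,"claw": 10}

```text
clock: 9.65
tool_pos: [0.5233, -0.2123, 0.217]
eef_rot: [0.041, 0.999, 0.0, 0.0]
contact_force: [0.6, -0.2, -2.2]
opening: 0.239
finger_force: 30.0
```

step_arm:
  motion:
    - {"dx": 0,"dy": 0,"dz": -0.01,"wx": 0,"wy": 0,"wz": 0,"claw": 10}
    - {"dx": 0,"dy": 0,"dz": -0.01,"wx": 0,"wy": 0,"wz": 0,"claw": 10}
    - {"dx": 0,"dy": 0,"dz": -0.01,"wx": 0,"wy": 0,"wz": 0,"claw": 10}

```text
clock: 9.95
tool_pos: [0.5233, -0.2123, 0.2178]
eef_rot: [0.041, 0.999, 0.0, 0.0]
contact_force: [0.2, -0.7, -1.2]
opening: 0.242
finger_force: 30.0
```

Run:
```python
from h import *
p,d,c=snap('wrist'); P=pts(d,c); s=get_state(); print(s['tool_pos'],s['contact_force'])
hsv=cv2.cvtColor(p,cv2.COLOR_RGB2HSV)
b=(cv2.inRange(hsv,(105,120,60),(130,255,255))>0)&(abs(P[...,1]+.2105)<.005)&(P[...,0]<.515)&(P[...,2]>.165); q=P[b]
print(np.histogram(q[:,2],bins=np.arange(.166,.180,.001))); top=q[q[:,2]>np.percentile(q[:,2],60)]; print(np.median(top,0))
k=(abs(P[...,1]+.212)>.0235)&(abs(P[...,1]+.212)<.033)&(P[...,0]>.515)&(P[...,0]<.53)&(P[...,2]>.17)&(P[...,2]<.21)
q=P[k]; print('bar',len(q),np.percentile(q[:,2],[10,30,50,70,90]).round(4))
```

```text
[ 0.52331259 -0.21225248  0.21779537] [ 0.14585113 -0.19836697 -1.3057613 ]
(array([ 2,  3,  1,  5,  5, 10, 21, 33, 22,  5,  0,  0,  0]), array([0.166, 0.167, 0.168, 0.169, 0.17 , 0.171, 0.172, 0.173, 0.174,
       0.175, 0.176, 0.177, 0.178, 0.179]))
[ 0.50571142 -0.20951837  0.17427574]
bar 211 [0.1803 0.1833 0.1838 0.1843 0.1848]
```

step_arm:
  motion:
    - {"dx": 0,"dy": 0,"dz": -0.01,"wx": 0,"wy": 0,"wz": 0,"claw": 10}
    - {"dx": 0,"dy": 0,"dz": -0.01,"wx": 0,"wy": 0,"wz": 0,"claw": 10}
    - {"dx": 0,"dy": 0,"dz": -0.01,"wx": 0,"wy": 0,"wz": 0,"claw": 10}

```text
clock: 10.3
tool_pos: [0.5234, -0.2123, 0.2186]
eef_rot: [0.041, 0.999, 0.0, 0.0]
contact_force: [-0.4, -0.9, -1.2]
opening: 0.239
finger_force: 30.0
```

step_arm:
  motion:
    - {"dx": 0,"dy": 0,"dz": -0.007,"wx": 0,"wy": 0,"wz": 0,"claw": 10}
    - {"dx": 0,"dy": 0,"dz": -0.007,"wx": 0,"wy": 0,"wz": 0,"claw": 10}
    - {"dx": 0,"dy": 0,"dz": -0.007,"wx": 0,"wy": 0,"wz": 0,"claw": 10}

```text
clock: 10.6
tool_pos: [0.5232, -0.2122, 0.2189]
eef_rot: [0.041, 0.999, 0.0, -0.0]
contact_force: [0.5, 0.3, -3.0]
opening: 0.237
finger_force: 30.0
```

step_arm:
  motion:
    - {"dx": 0,"dy": 0,"dz": -0.005,"wx": 0,"wy": 0,"wz": 0,"claw": 10}
    - {"dx": 0,"dy": 0,"dz": -0.005,"wx": 0,"wy": 0,"wz": 0,"claw": 10}

```text
clock: 10.8
tool_pos: [0.5231, -0.2121, 0.2192]
eef_rot: [0.041, 0.999, 0.0, -0.0]
contact_force: [-0.6, 0.4, -4.5]
opening: 0.238
finger_force: 30.0
```

Contact with the keeper begins at TCP z ≈ 0.2188 (about 3 N). I drop back to mid-gap at about 0.2174 and draw out along tool +x.

step_arm:
  motion:
    - {"dx": 0,"dy": 0,"dz": 0.028,"wx": 0,"wy": 0,"wz": 0,"claw": 10}
    - {"dx": 0,"dy": 0,"dz": 0.028,"wx": 0,"wy": 0,"wz": 0,"claw": 10}
    - {"dx": 0,"dy": 0,"dz": 0.028,"wx": 0,"wy": 0,"wz": 0,"claw": 10}
    - {"dx": 0,"dy": 0,"dz": 0.028,"wx": 0,"wy": 0,"wz": 0,"claw": 10}

```text
clock: 11.2
tool_pos: [0.5235, -0.2124, 0.2175]
eef_rot: [0.041, 0.999, -0.0, 0.0]
contact_force: [-0.6, -0.4, -2.4]
opening: 0.237
finger_force: 30.0
```

step_arm:
  motion:
    - {"dx": 0.03,"dy": 0,"dz": 0,"wx": 0,"wy": 0,"wz": 0,"claw": 10}
    - {"dx": 0.06,"dy": 0,"dz": 0,"wx": 0,"wy": 0,"wz": 0,"claw": 10}
    - {"dx": 0.09,"dy": 0,"dz": 0,"wx": 0,"wy": 0,"wz": 0,"claw": 10}
    - {"dx": 0.12,"dy": 0,"dz": 0,"wx": 0,"wy": 0,"wz": 0,"claw": 10}
    - {"dx": 0.15,"dy": 0,"dz": 0,"wx": 0,"wy": 0,"wz": 0,"claw": 10}
    - {"dx": 0.15,"dy": 0,"dz": 0,"wx": 0,"wy": 0,"wz": 0,"claw": 10}

```text
clock: 11.8
tool_pos: [0.5109, -0.2114, 0.2173]
eef_rot: [0.041, 0.999, 0.0, -0.0]
contact_force: [-0.8, -0.7, -1.5]
opening: 0.241
finger_force: 30.0
```

Moved 12 mm, with the bar already entering the gap and no contact. Continuing.

step_arm:
  motion:
    - {"dx": 0.03,"dy": 0,"dz": 0,"wx": 0,"wy": 0,"wz": 0,"claw": 10}
    - {"dx": 0.07,"dy": 0,"dz": 0,"wx": 0,"wy": 0,"wz": 0,"claw": 10}
    - {"dx": 0.11,"dy": 0,"dz": 0,"wx": 0,"wy": 0,"wz": 0,"claw": 10}
    - {"dx": 0.15,"dy": 0,"dz": 0,"wx": 0,"wy": 0,"wz": 0,"claw": 10}
    - {"dx": 0.15,"dy": 0,"dz": 0,"wx": 0,"wy": 0,"wz": 0,"claw": 10}

```text
clock: 12.3
tool_pos: [0.4987, -0.2104, 0.2173]
eef_rot: [0.041, 0.999, 0.0, -0.0]
contact_force: [0.2, -0.1, -1.0]
opening: 0.235
finger_force: 30.0
```

step_arm:
  motion:
    - {"dx": 0.03,"dy": 0,"dz": 0,"wx": 0,"wy": 0,"wz": 0,"claw": 10}
    - {"dx": 0.08,"dy": 0,"dz": 0,"wx": 0,"wy": 0,"wz": 0,"claw": 10}
    - {"dx": 0.14,"dy": 0,"dz": 0,"wx": 0,"wy": 0,"wz": 0,"claw": 10}
    - {"dx": 0.22,"dy": 0,"dz": 0,"wx": 0,"wy": 0,"wz": 0,"claw": 10}
    - {"dx": 0.32,"dy": 0,"dz": 0,"wx": 0,"wy": 0,"wz": 0,"claw": 10}
    - {"dx": 0.44,"dy": 0,"dz": 0,"wx": 0,"wy": 0,"wz": 0,"claw": 10}
    - {"dx": 0.5,"dy": 0,"dz": 0,"wx": 0,"wy": 0,"wz": 0,"claw": 10}
    - {"dx": 0.5,"dy": 0,"dz": 0,"wx": 0,"wy": 0,"wz": 0,"claw": 10}

```text
clock: 13.1
tool_pos: [0.4584, -0.2071, 0.2174]
eef_rot: [0.041, 0.999, 0.0, -0.0]
contact_force: [0.2, 0.2, -1.3]
opening: 0.239
finger_force: 30.0
```

The pot is out, 65 mm clear. Now carrying it toward the coaster.

step_arm:
  motion:
    - {"dx": 0,"dy": 0.1,"dz": 0,"wx": 0,"wy": 0,"wz": 0,"claw": 10}
    - {"dx": 0,"dy": 0.25,"dz": 0,"wx": 0,"wy": 0,"wz": 0,"claw": 10}
    - {"dx": 0,"dy": 0.45,"dz": 0,"wx": 0,"wy": 0,"wz": 0,"claw": 10}
    - {"dx": 0,"dy": 0.65,"dz": 0,"wx": 0,"wy": 0,"wz": 0,"claw": 10}
    - {"dx": 0,"dy": 0.85,"dz": 0,"wx": 0,"wy": 0,"wz": 0,"claw": 10}
    - {"dx": 0,"dy": 1,"dz": 0,"wx": 0,"wy": 0,"wz": 0,"claw": 10}

```text
clock: 13.7
tool_pos: [0.4665, -0.1248, 0.2173]
eef_rot: [0.04, 0.999, 0.001, 0.0]
contact_force: [1.2, 0.0, -2.0]
opening: 0.241
finger_force: 30.0
```

step_arm:
  motion:
    - {"dx": 0,"dy": 0.2,"dz": 0,"wx": 0,"wy": 0,"wz": 0,"claw": 10}
    - {"dx": -0.05,"dy": 0.4,"dz": 0,"wx": 0,"wy": 0,"wz": 0,"claw": 10}
    - {"dx": -0.1,"dy": 0.6,"dz": 0,"wx": 0,"wy": 0,"wz": 0,"claw": 10}
    - {"dx": -0.15,"dy": 0.8,"dz": 0,"wx": 0,"wy": 0,"wz": 0,"claw": 10}
    - {"dx": -0.2,"dy": 1,"dz": 0,"wx": 0,"wy": 0,"wz": 0,"claw": 10}

```text
clock: 14.2
tool_pos: [0.4888, -0.0473, 0.2173]
eef_rot: [0.04, 0.999, 0.0, 0.0]
contact_force: [0.6, -0.1, -2.0]
opening: 0.24
finger_force: 30.0
```

step_arm:
  motion:
    - {"dx": -0.05,"dy": 0.2,"dz": 0,"wx": 0,"wy": 0,"wz": 0,"claw": 10}
    - {"dx": -0.1,"dy": 0.4,"dz": 0,"wx": 0,"wy": 0,"wz": 0,"claw": 10}
    - {"dx": -0.15,"dy": 0.6,"dz": 0,"wx": 0,"wy": 0,"wz": 0,"claw": 10}
    - {"dx": -0.2,"dy": 0.75,"dz": 0,"wx": 0,"wy": 0,"wz": 0,"claw": 10}
    - {"dx": -0.25,"dy": 0.9,"dz": 0,"wx": 0,"wy": 0,"wz": 0,"claw": 10}
    - {"dx": -0.29,"dy": 1,"dz": 0,"wx": 0,"wy": 0,"wz": 0,"claw": 10}
    - {"dx": -0.29,"dy": 1,"dz": 0,"wx": 0,"wy": 0,"wz": 0,"claw": 10}
    - {"dx": -0.29,"dy": 1,"dz": 0,"wx": 0,"wy": 0,"wz": 0,"claw": 10}

```text
clock: 15.0
tool_pos: [0.518, 0.0284, 0.2172]
eef_rot: [0.041, 0.999, -0.0, -0.0]
contact_force: [-0.1, 0.4, -1.3]
opening: 0.239
finger_force: 30.0
```

Run:
```python
from h import *
s=get_state(); print(s['tool_pos'],s['eef_rot'],s['finger_force'])
p,d,c=snap('wrist'); P=pts(d,c); hsv=cv2.cvtColor(p,cv2.COLOR_RGB2HSV)
save('w7',cv2.resize(p[:,130:400],None,fx=1.5,fy=1.5))
# coaster: cork-coloured points at z~.007
m=cv2.inRange(hsv,(12,60,120),(26,170,255))
k=(m>0)&(abs(P[...,2]-.007)<.006)&(np.hypot(P[...,0]-.518,P[...,1]-.047)<.07)
q=P[k]; print(len(q),q.min(0),q.max(0),cv2.minEnclosingCircle((q[:,:2]*1000).astype(np.float32)))
# rim of pot: white points
w=(cv2.inRange(hsv,(0,0,140),(180,60,255))>0)&(P[...,2]>.09)&(P[...,2]<.115)&(np.hypot(P[...,0]-s['tool_pos'][0],P[...,1]-s['tool_pos'][1])<.05)
q=P[w]; print('rim',len(q),q.min(0),q.max(0),cv2.minEnclosingCircle((q[:,:2]*1000).astype(np.float32)) if len(q) else '')
kn=(P[...,2]>s['tool_pos'][2]+.065)&(P[...,2]<s['tool_pos'][2]+.08)&(np.hypot(P[...,0]-s['tool_pos'][0],P[...,1]-s['tool_pos'][1])<.013);q=P[kn];print('knob',len(q),(q.min(0)+q.max(0))/2)
```

```text
[0.51797233 0.02837761 0.21723159] [ 4.10395256e-02  9.99157454e-01 -2.91909824e-04 -2.32088837e-04] 29.992501689121127
1606 [0.45482933 0.00241675 0.00102183] [0.56285441 0.09412095 0.00972848] ((506.25140380859375, 47.448760986328125), 58.78678894042969)
rim 343 [ 0.48759021 -0.00071396  0.09008125] [0.54354932 0.05904296 0.11448225] ((518.265625, 28.616907119750977), 30.850032806396484)
knob 1539 [0.51684973 0.02788762 0.2896739 ]
```

View pics/w7.png

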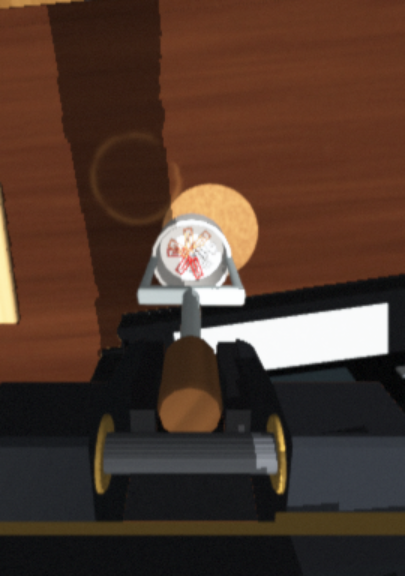

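The pot hangs upright, with its rim centre under the TCP at (518,28.6) mm. The coaster edge is at y = 94 mm, so I shift 18 mm in y and then lower.

step_arm:
  motion:
    - {"dx": 0,"dy": 0.08,"dz": 0,"wx": 0,"wy": 0,"wz": 0,"claw": 10}
    - {"dx": 0.01,"dy": 0.16,"dz": 0,"wx": 0,"wy": 0,"wz": 0,"claw": 10}
    - {"dx": 0.012,"dy": 0.225,"dz": 0,"wx": 0,"wy": 0,"wz": 0,"claw": 10}
    - {"dx": 0.012,"dy": 0.225,"dz": 0,"wx": 0,"wy": 0,"wz": 0,"claw": 10}
    - {"dx": 0.012,"dy": 0.225,"dz": 0.1,"wx": 0,"wy": 0,"wz": 0,"claw": 10}
    - {"dx": 0.012,"dy": 0.225,"dz": 0.25,"wx": 0,"wy": 0,"wz": 0,"claw": 10}
    - {"dx": 0.012,"dy": 0.225,"dz": 0.36,"wx": 0,"wy": 0,"wz": 0,"claw": 10}
    - {"dx": 0.012,"dy": 0.225,"dz": 0.42,"wx": 0,"wy": 0,"wz": 0,"claw": 10}

```text
clock: 15.85
tool_pos: [0.518, 0.0466, 0.1826]
eef_rot: [0.041, 0.999, -0.0, -0.001]
contact_force: [-0.9, 0.8, -1.8]
opening: 0.242
finger_force: 30.0
```

Run:
```python
from h import *
s=get_state(); print(s['tool_pos'],s['contact_force'])
p,d,c=snap('wrist'); P=pts(d,c); hsv=cv2.cvtColor(p,cv2.COLOR_RGB2HSV)
save('w8',cv2.resize(p[:,130:400],None,fx=1.5,fy=1.5))
pr=(P[...,2]>.06)&(P[...,2]<.2)&(abs(P[...,1]-.047)<.04)&(P[...,0]>.535); q=P[pr]; print('near printer x min', np.percentile(q[:,0],[0,2,10]) if len(q) else '')
```

```text
[0.51801734 0.04659116 0.18257229] [-0.91472066  0.77851594 -1.80799821]
near printer x min [0.53511289 0.58442768 0.62874543]
```

View pics/w8.png

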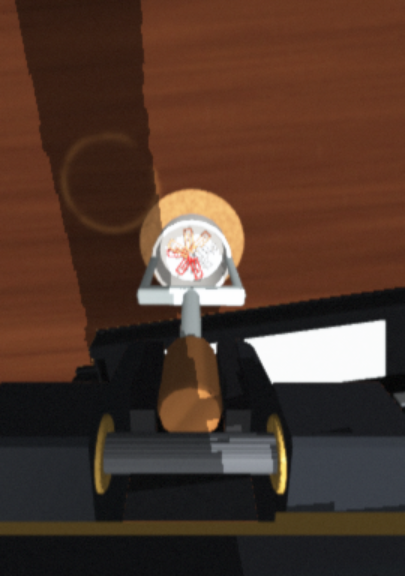

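Centred over the coaster (ring around the pot at about (192,245) in the crop). I lower to just above it, then creep down.

step_arm:
  motion:
    - {"dx": 0,"dy": 0,"dz": 0.07,"wx": 0,"wy": 0,"wz": 0,"claw": 10}
    - {"dx": 0,"dy": 0,"dz": 0.13,"wx": 0,"wy": 0,"wz": 0,"claw": 10}
    - {"dx": 0,"dy": 0,"dz": 0.17,"wx": 0,"wy": 0,"wz": 0,"claw": 10}
    - {"dx": 0,"dy": 0,"dz": 0.19,"wx": 0,"wy": 0,"wz": 0,"claw": 10}
    - {"dx": 0,"dy": 0,"dz": 0.2,"wx": 0,"wy": 0,"wz": 0,"claw": 10}
    - {"dx": 0,"dy": 0,"dz": 0.2,"wx": 0,"wy": 0,"wz": 0,"claw": 10}

```text
clock: 16.5
tool_pos: [0.5188, 0.047, 0.1678]
eef_rot: [0.041, 0.999, 0.0, 0.0]
contact_force: [-0.3, 0.5, -1.6]
opening: 0.24
finger_force: 30.0
```

step_arm:
  motion:
    - {"dx": 0,"dy": 0,"dz": 0.01,"wx": 0,"wy": 0,"wz": 0,"claw": 10}
    - {"dx": 0,"dy": 0,"dz": 0.015,"wx": 0,"wy": 0,"wz": 0,"claw": 10}
    - {"dx": 0,"dy": 0,"dz": 0.015,"wx": 0,"wy": 0,"wz": 0,"claw": 10}

```text
clock: 16.8
tool_pos: [0.5187, 0.047, 0.1665]
eef_rot: [0.041, 0.999, 0.0, 0.0]
contact_force: [-0.2, 0.3, -2.5]
opening: 0.237
finger_force: 30.0
```

step_arm:
  motion:
    - {"dx": 0,"dy": 0,"dz": 0.005,"wx": 0,"wy": 0,"wz": 0,"claw": 10}
    - {"dx": 0,"dy": 0,"dz": 0.01,"wx": 0,"wy": 0,"wz": 0,"claw": 10}
    - {"dx": 0,"dy": 0,"dz": 0.01,"wx": 0,"wy": 0,"wz": 0,"claw": 10}

```text
clock: 17.1
tool_pos: [0.5187, 0.047, 0.1657]
eef_rot: [0.041, 0.999, 0.0, -0.0]
contact_force: [0.2, -0.7, -1.3]
opening: 0.24
finger_force: 30.0
```

step_arm:
  motion:
    - {"dx": 0,"dy": 0,"dz": 0.003,"wx": 0,"wy": 0,"wz": 0,"claw": 10}
    - {"dx": 0,"dy": 0,"dz": 0.006,"wx": 0,"wy": 0,"wz": 0,"claw": 10}
    - {"dx": 0,"dy": 0,"dz": 0.006,"wx": 0,"wy": 0,"wz": 0,"claw": 10}

```text
clock: 17.4
tool_pos: [0.519, 0.0471, 0.1655]
eef_rot: [0.041, 0.999, 0.0, 0.0]
contact_force: [0.4, 0.4, 1.1]
opening: 0.242
finger_force: 30.0
```

The pot is standing on the coaster (force −1.6 → +1.1 N, z held). Release gently.

step_arm:
  motion:
    - {"dx": 0,"dy": 0,"dz": 0,"wx": 0,"wy": 0,"wz": 0,"claw": 22}
    - {"dx": 0,"dy": 0,"dz": 0,"wx": 0,"wy": 0,"wz": 0,"claw": 24}
    - {"dx": 0,"dy": 0,"dz": 0,"wx": 0,"wy": 0,"wz": 0,"claw": 28}
    - {"dx": 0,"dy": 0,"dz": 0,"wx": 0,"wy": 0,"wz": 0,"claw": 40}
    - {"dx": 0,"dy": 0,"dz": 0,"wx": 0,"wy": 0,"wz": 0,"claw": 60}
    - {"dx": 0,"dy": 0,"dz": 0,"wx": 0,"wy": 0,"wz": 0,"claw": 60}
    - {"dx": 0,"dy": 0,"dz": 0,"wx": 0,"wy": 0,"wz": 0,"claw": 60}
    - {"dx": 0,"dy": 0,"dz": 0,"wx": 0,"wy": 0,"wz": 0,"claw": 60}
  force: 10

```text
clock: 18.2
tool_pos: [0.5187, 0.047, 0.1652]
eef_rot: [0.041, 0.999, 0.0, -0.0]
contact_force: [-0.3, -0.0, -0.4]
opening: 0.681
finger_force: 0.0
```

step_arm:
  motion:
    - {"dx": 0,"dy": 0,"dz": -0.1,"wx": 0,"wy": 0,"wz": 0,"claw": 60}
    - {"dx": 0,"dy": 0,"dz": -0.3,"wx": 0,"wy": 0,"wz": 0,"claw": 60}
    - {"dx": 0,"dy": 0,"dz": -0.6,"wx": 0,"wy": 0,"wz": 0,"claw": 60}
    - {"dx": 0,"dy": 0,"dz": -0.9,"wx": 0,"wy": 0,"wz": 0,"claw": 60}
    - {"dx": 0,"dy": 0,"dz": -1,"wx": 0,"wy": 0,"wz": 0,"claw": 60}
    - {"dx": 0,"dy": 0,"dz": -1,"wx": 0,"wy": 0,"wz": 0,"claw": 60}
    - {"dx": 0,"dy": 0,"dz": -1,"wx": 0,"wy": 0,"wz": 0,"claw": 60}
    - {"dx": 0,"dy": 0,"dz": -1,"wx": 0,"wy": 0,"wz": 0,"claw": 60}

```text
clock: 19.0
tool_pos: [0.5178, 0.0468, 0.2441]
eef_rot: [0.041, 0.999, -0.0, -0.001]
contact_force: [-0.7, -0.6, 0.2]
opening: 0.68
finger_force: 0.0
```

Run:
```python
from h import *
s=get_state(); print(s['tool_pos'],s['contact_force'],s['opening'])
p,d,c=snap('wrist'); P=pts(d,c); hsv=cv2.cvtColor(p,cv2.COLOR_RGB2HSV)
w=(cv2.inRange(hsv,(0,0,140),(180,60,255))>0)&(P[...,2]>.04)&(P[...,2]<.06)&(np.hypot(P[...,0]-.5185,P[...,1]-.047)<.05); q=P[w]; print('rim',len(q),cv2.minEnclosingCircle((q[:,:2]*1000).astype(np.float32)),np.median(q[:,2]))
kn=(P[...,2]>.231)&(P[...,2]<.247)&(np.hypot(P[...,0]-.519,P[...,1]-.047)<.02);q=P[kn];print('knob',len(q),(q.min(0)+q.max(0))/2,np.percentile(q[:,2],95))
```

```text
[0.51782674 0.04684973 0.24413635] [-0.70244818 -0.64172005  0.17639119] 0.6797448138669858
rim 191 ((519.055908203125, 47.322689056396484), 30.643259048461914) 0.050266473739689066
knob 626 [0.5189031  0.0471203  0.23680388] 0.24145992193636495
```

The pot stands upright: rim and knob are both at (519,47) mm, the top is at 0.241 m, and the gripper is clear. Handing in.

```bash
python3 -c "
from h import *
print(workorder.finish_job())"
```

```text
the job is handed in; nothing more can be done
None
```

The pot is off its hook and stands upright in the middle of the coaster, gripper clear; it touched the keeper only in a light upward probe (about 3 N), the mug and tape were left alone, and the job is handed in.

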